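Tuck the copper flashing under the lapped shingle

TASK

The blue tote of clips is standing on the shed roof panel, in the way: first lift it by its handle, carry it level so that no clip spills, and stand it down on the black rubber mat. Then take the copper flashing, slide its nose in flat under the middle (reddish) shingle, square and centred, until the pale line across the copper just meets the shingle's front edge, without lifting the shingle, and press the flashing flat on the deck with gentle hand pressure, noticeably more than its own weight. Finish while still holding it pressed there, and leave the other things on the bench undisturbed.

Things in the scene. Friction and masses are not known exactly. Their poses are not given: they have to be found in the camera images.
- roof: shed roof panel lying flat on the bench: a plywood board 320 (x) x 280 (y) x 18 thick with a grey felt top, a course of three shingles on its far half. Fixed. Origin: centre of the board's underside; x points from the bare half towards the shingles (the direction of tucking), z up. Deck top is 18 above the origin
- deck: the roof panel's board itself, 320 x 280 x 18, same origin and axes as the roof panel; the flashing is pressed on its upper face
- lip (a point): point on the deck's upper face right below the middle of the front (lower) edge of the middle shingle; 13 ahead (+x) of the panel's origin, 18 above it; axes as the roof panel. The gap under the shingle's front edge is 10 high here and narrows evenly to nothing 137 farther in (7 high at 40 in)
- shingle_edge (a point): middle of the lower front edge of the middle shingle, on the shingle; 10 above the deck while it lies at rest
- shingle (a joint): lift (rad) of the middle shingle, a reddish board 137 long, 140 wide, 8 thick, hinged at its far end; 0 = at rest, positive = front edge lifted (0.01 = 1.4 mm). Its weight and a weak spring hold it down: about 2 N at the front edge lifts it. The grey shingles beside it, 66 wide each, are fixed, with the same slope and gap
- flashing: rigid copper flashing: flat leaf 120 (x) x 120 (y) x 3 thick; a standing rib to grip, 10 thick (x), 100 long (y), up to 38 above the underside, centred at x = -30; a pale line across the top at x = +20. About 0.22 kg. Origin: centre of the underside; +x to the nose edge (x = +60), z up. Starts flat on the bench, left or right of the roof panel
- nose (a point): middle of the flashing's nose edge, at the leaf's underside (x = +60 in the flashing's frame)
- rib (a point): middle of the top of the flashing's rib (x = -30, z = 38 in the flashing's frame)
- tote: blue open tote 70 (x) x 120 (y) x 35 high, with an upright at each end carrying a wooden handle bar along y, 12 thick (x), 118 long, 16 high, from 84 to 100 above the origin. About 0.3 kg. Origin: centre of its underside, z up. It starts standing on the bare half of the roof panel
- clip0: steel clip, an L 36 x 16 x 17 high, loose in the tote; origin at its underside
- clip1: another such clip in the tote
- clip2: another such clip in the tote
- mat: black rubber mat 180 x 180 x 3 thick, fixed flat on the bench on the other side of the roof panel from the flashing; origin: centre of its underside
- hammer: hammer lying on the bench, a bystander
- screwdriver: red screwdriver lying on the bench, a bystander
- tape: yellow tape measure, 65 x 35 x 62 high, a bystander
- jar: amber glass jar, 64 across, 85 high, a bystander
- offcut: wooden off-cut 90 x 60 x 40 high, a bystander
- can: can with a green label, 76 across, 100 high, a bystander
There are look-alikes about, which are no part of the job. There is more than one size of the flashing; the job needs the middle-sized.

How it is judged:
On the way, in this order (a step that is already met when the one before it is completed fails the run):
1. the tote stands on the mat, upright and let go, with its clips in it (horizontal distance between tote and mat below 0.065 m and contact force between tote and mat above 0.5 N and angle between tote's own z axis and vertical below 0.1 rad and contact force between each of the fingers, the arm and tote below 0.1 N and linear speed of tote below 0.03 m/s and distance between each of clip0, clip1, clip2 and tote below 0.07 m), for 0.2 s.
2. the flashing's nose is tucked under the middle shingle up to the line, square, flat and low, with the shingle lying down (x of nose in the frame of lip between 0.028 and 0.055 m and y of nose in the frame of lip between -0.025 and 0.025 m and z of nose in the frame of lip below 0.005 m and angle between the x axis of flashing and the x axis of lip, either way round below 0.12 rad and angle between flashing's own z axis and vertical below 0.05 rad and value of joint shingle below 0.02 rad), for 0.1 s.
At the end, for the whole second after the job is handed in: Flashing still held: nose 28-55 mm under the middle shingle, centred within 25 mm, square within 0.12 rad, flat within 0.05 rad and 5 mm, bearing on the deck with 5-40 N; shingle lifted under 0.02 rad. Tote upright and released on the mat (centres within 65 mm), its three clips in it (all of step 1 and all of step 2 and contact force between flashing and deck between 5 and 40 N and contact force between any of the fingers, the arm and flashing above 2 N); the arm keeps its last pose, push and grip.
It fails at once if the middle shingle is lifted by more than 0.05 rad (7 mm at its edge) (value of joint shingle above 0.05 rad).
It fails at once if the tote tips by more than 0.3 rad (angle between tote's own z axis and vertical above 0.3 rad).
It fails at once if a clip falls out of the tote (distance between any of clip0, clip1, clip2 and tote above 0.09 m).
It fails at once if the flashing is pressed with more than 60 N (contact force between flashing and deck above 60 N).
It fails at once if a bystander is moved by more than 30 mm (distance of any of hammer, screwdriver, tape, jar, offcut, can from where it was at the start of the episode above 0.03 m).
It also fails if it takes over 58 s, if anything falls off the work surface, if the arm or the gripper's body presses on something with over 40 N, if the wrist force passes 120 N, or if a joint passes its speed limit or range.

ROBOT

A 7-joint arm with a two-finger parallel gripper is mounted at the origin on the work surface. World frame = base frame: x ahead of the robot, y to its left, z up, the work surface at z = 0. Lengths are in m, angles in rad, forces in N, time in s.
With the tool pointing down it reaches from about 0.375 to 0.925 m from the base axis. Payload 3.1 kg.
Tool frame: the origin (TCP) lies between the finger pads; the fingertips stand 19 mm ahead of it and the grasp point (between the pads) is the TCP; z points along the fingers, y is the line along which they close (so a half turn about z gives the same grasp; the last joint's range is limited). The gripper opens to 85 mm and grips with 20 to 120 N. Pads are 22 mm wide; open, the fingers measure 114 mm over their backs; the gripper's body (76 mm by 85 mm) begins 54 mm behind the grasp point. The pads swing forward as they close: fully open they stand 13 mm farther back than shut.
Start: joints at [1.103, 0.383, 0.044, 1.598, -0.018, 1.161, -0.05], TCP at [0.235, -0.606, 0.25] pointing down, gripper open.
Joint ranges: [-2.61, 2.61], [-0.41, 2.15], [-1.48, 1.57], [0, 2.5], [-1.57, 4.71], [0.05, 1.97], [-2.85, 2.85]. Speed limits (rad/s): [2.79, 2.79, 3.14, 3.14, 3.14, 3.14, 3.14].

INTERFACE

Orientations are given as a unit quaternion [x, y, z, w].
In Python, from bench import move_ptp, movel, move_j, move_gripper, pause, inverse_kinematics, read_camera, camera_params, MotionError, sign_off, look_for, tip_of, read_time_s, read_qpos, read_joint_vel, read_effort, read_eef_pos, read_tcp_rot, read_ft_force, read_ft_torque, read_finger_gap, read_grasp_force gives the robot as it stands. Calls block until the motion is done:
- move_ptp(position, orientation): joint-space move of the TCP to a pose.
- movel(position, orientation=None, speed=0.15): straight line of the TCP; orientation=None keeps the orientation; speed is the mean speed in m/s.
- move_j(angles): joint-space move.
- move_gripper(opening, effort=None): finger opening in m; effort is the grip in N (None keeps the last); returns when the fingers have stopped.
- pause(seconds).
- inverse_kinematics(position, orientation): joint angles nearest the present ones, or None.
- read_camera(name): name is "side" or "top" or "wrist"; returns the picture (384x512x3 uint8, red, green, blue); there is no depth.
- camera_params(name): a dict with "K" (3x3 intrinsics, pixels), "camera_from_world" (4x4, takes a point from world to camera coordinates). Camera axes: x right, y down, z forward; pixel columns grow to the right and rows downward; lengths in m; the calibration is good to about 2 mm. A picture is of the moment at which its call begins: read the wrist's pose just before it. camera_params takes no time and is no camera call; for the wrist camera it gives the pose at the moment of the call.
A pose or a line that the arm cannot do raises MotionError and nothing moves.
- sign_off(): hands the job in; it is judged then, once.
Trained networks look in the newest picture that a camera, given by its name, has taken for a name from the list of things; names that differ only in an ending like _2 or _b are one class to them, and where a whole thing is asked for, a point or a joint stands for the part that bears it (a point fixed in the world has none). Each returns a list of dicts, best first, with "confidence" (0 to 1); they miss things now and then, are a little off and sometimes report something else, mostly with a low value. They report only what shows in the picture. A call takes as long as a camera call. They do not tell look-alikes from the thing itself.
- look_for(camera, name): "at" ([column, row] in pixels, amid what is visible of it).
- tip_of(camera, name): "at" ([column, row] in pixels: a listed point, or the origin of a listed thing).
Readings, each from a call of its own:
- read_time_s(): time.
- read_qpos(): joint angles.
- read_joint_vel(): joint speeds.
- read_effort(): joint torques, N m.
- read_eef_pos(): TCP position.
- read_tcp_rot(): TCP orientation.
- read_ft_force(): force on the tool from outside, world axes, zero at the start.
- read_ft_torque(): the same for the moment, N m.
- read_finger_gap(): finger opening in m.
- read_grasp_force(): force on a finger pad.
Only numpy, scipy, OpenCV 4.12 (cv2) and the standard library are available. Lean on these libraries where they do the work, as an engineer would, in place of code of your own. Each camera call takes 0.05 s, during which the arm holds its last target. There are 200 camera calls.

## Working session

There is one attempt and no reset: what is moved stays moved. The work goes in short steps, each a Python script; the robot and the scene stay as the last script left them, time stands still between calls to the robot, and variables do not carry over. Pictures are saved under pics/ and viewed, at most 10 in all, crops included, and the job is handed in when it is done.

```bash
mkdir -p pics; ls; cat > h.py <<'E'
import numpy as np, cv2
from bench import *
def save(cam,name):
    im=read_camera(cam); cv2.imwrite('pics/'+name,im[:,:,::-1]); return im
def ray(cam,px,P=None):
    P=P or camera_params(cam); T=np.array(P['camera_from_world']);K=np.array(P['K'])
    d=T[:3,:3].T@np.linalg.solve(K,[px[0],px[1],1]); o=-T[:3,:3].T@T[:3,3]
    return o,d
def onz(cam,px,z,P=None):
    o,d=ray(cam,px,P); return o+d*(z-o[2])/d[2]
def proj(cam,p):
    P=camera_params(cam);T=np.array(P['camera_from_world']);c=T[:3,:3]@np.array(p)+T[:3,3];u=np.array(P['K'])@c;return u[:2]/u[2]
E
python3 - <<'E'
from h import *
a=save('top','top0.png');b=save('side','side0.png')
np.set_printoptions(precision=3,suppress=True)
for n,z in [('roof',0),('lip',.018),('shingle_edge',.028),('flashing',0),('nose',0),('rib',.038),('tote',.018),('mat',0.003),('hammer',0),('screwdriver',0),('tape',0),('jar',0),('offcut',0),('can',0)]:
    for r in tip_of('top',n): print(n,np.round(r['at']),round(r['confidence'],2),onz('top',r['at'],z))
print('side')
for n,z in [('lip',.018),('flashing',0),('nose',0),('rib',.038),('tote',.018),('mat',0.003)]:
    for r in tip_of('side',n): print(n,np.round(r['at']),round(r['confidence'],2),onz('side',r['at'],z))
print(read_tcp_rot(),read_time_s())
cv2.imwrite('pics/both.png',cv2.resize(np.vstack([a,b])[:,:,::-1],None,fx=.78,fy=.78))
cv2.imwrite('pics/top0b.png',cv2.resize(a[:,:,::-1],(800,600)))
E
```

```text
pics
roof [280. 171.] 0.65 [ 0.62  -0.018  0.   ]
lip [283. 163.] 0.64 [ 0.642 -0.023  0.018]
shingle_edge [280. 162.] 0.81 [ 0.643 -0.013  0.028]
flashing [125. 271.] 0.78 [0.264 0.423 0.   ]
flashing [ 89. 205.] 0.78 [0.453 0.571 0.   ]
flashing [152. 202.] 0.72 [0.481 0.376 0.   ]
nose [159. 184.] 0.81 [0.54  0.362 0.   ]
nose [148. 273.] 0.56 [0.264 0.354 0.   ]
nose [105. 208.] 0.55 [0.448 0.521 0.   ]
rib [ 83. 210.] 0.9 [0.433 0.569 0.038]
rib [146. 211.] 0.7 [0.446 0.379 0.038]
rib [100. 270.] 0.64 [0.26  0.483 0.038]
tote [263. 198.] 0.8 [0.525 0.028 0.018]
tote [394. 159.] 0.29 [ 0.689 -0.372  0.018]
mat [382. 232.] 0.68 [ 0.456 -0.348  0.003]
hammer [150. 130.] 0.93 [0.717 0.418 0.   ]
screwdriver [396. 159.] 0.81 [ 0.695 -0.384  0.   ]
screwdriver [431. 182.] 0.29 [ 0.632 -0.498  0.   ]
tape [431. 182.] 0.67 [ 0.632 -0.497  0.   ]
jar [368. 152.] 0.88 [ 0.712 -0.295  0.   ]
jar [266. 197.] 0.44 [0.531 0.02  0.   ]
offcut [111. 161.] 0.69 [0.602 0.527 0.   ]
can [198. 128.] 0.92 [0.74  0.265 0.   ]
side
lip [226. 192.] 0.76 [0.635 0.013 0.018]
flashing [211. 310.] 0.92 [0.491 0.382 0.   ]
flashing [282. 365.] 0.56 [0.267 0.432 0.   ]
nose [198. 298.] 0.84 [0.54  0.367 0.   ]
nose [196. 369.] 0.84 [0.451 0.527 0.   ]
nose [156. 243.] 0.74 [0.742 0.268 0.   ]
nose [296. 334.] 0.7 [0.264 0.346 0.   ]
rib [280. 377.] 0.91 [0.259 0.471 0.038]
tote [254. 207.] 0.65 [0.527 0.034 0.018]
mat [315. 141.] 0.88 [ 0.458 -0.355  0.003]
mat [258. 118.] 0.57 [ 0.702 -0.385  0.003]
[ 0.983  0.184  0.    -0.   ] 1.1
```

View pics/top0b.png

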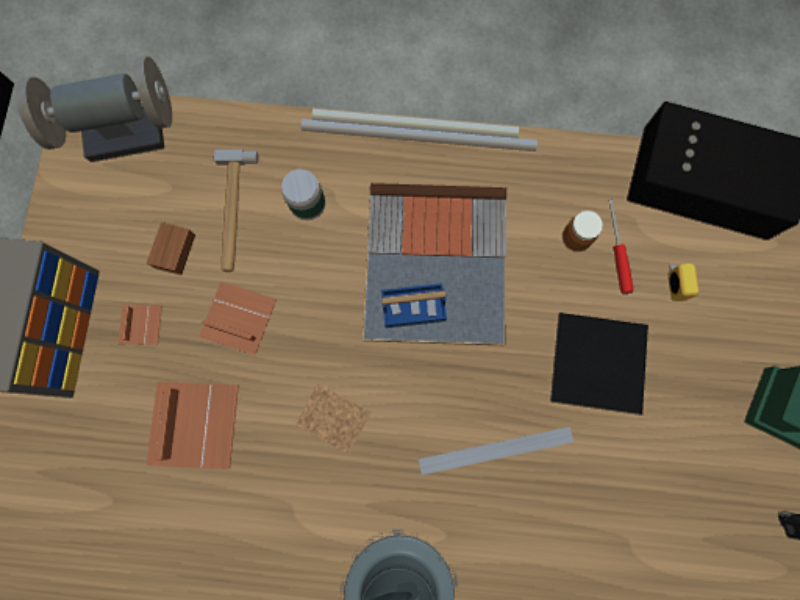

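View pics/side0.png

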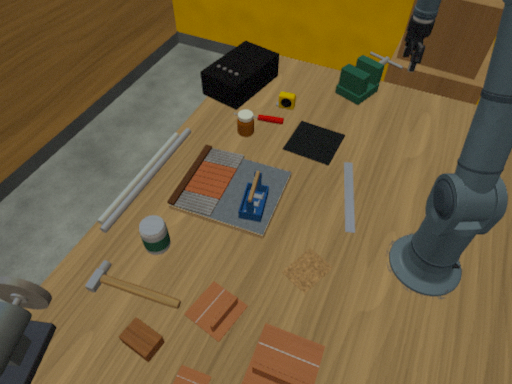

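```bash
cat >> h.py <<'E'
def down(yaw): return [float(np.cos(yaw/2)),float(np.sin(yaw/2)),0.,0.]
np.set_printoptions(precision=4,suppress=True)
E
python3 - <<'E'
from h import *
move_ptp([0.53,0.03,0.36],down(np.pi/2))
P=camera_params('wrist'); a=save('wrist','w0.png')
for n,z in [('tote',.018),('lip',.018),('shingle_edge',.028),('roof',0)]:
    for r in tip_of('wrist',n): print(n,np.round(r['at']),round(r['confidence'],2),onz('wrist',r['at'],z,P))
print(proj('wrist',[.53,.03,.1]),np.array(P['camera_from_world']),read_qpos(),read_time_s())
move_ptp([0.47,0.37,0.36],down(np.pi/2-.26))
P=camera_params('wrist'); b=save('wrist','w1.png')
for n,z in [('flashing',0),('nose',0),('rib',.038)]:
    for r in tip_of('wrist',n): print(n,np.round(r['at']),round(r['confidence'],2),onz('wrist',r['at'],z,P))
print(np.array(P['camera_from_world']).tolist(),np.array(P['K']).tolist())
cv2.imwrite('pics/w01.png',cv2.resize(np.vstack([a,b])[:,:,::-1],None,fx=.78,fy=.78))
print(read_qpos(),read_time_s())
E
```

```text
tote [257. 160.] 0.87 [0.5304 0.0231 0.018 ]
tote [258. 177.] 0.67 [ 0.5315 -0.0053  0.018 ]
tote [312. 177.] 0.34 [ 0.6227 -0.0054  0.018 ]
lip [321. 178.] 0.83 [ 0.6395 -0.0074  0.018 ]
shingle_edge [320. 181.] 0.92 [ 0.6344 -0.0101  0.028 ]
roof [310. 180.] 0.94 [ 0.6242 -0.0145  0.    ]
[257.0059 165.2649] [[ 1.     -0.0032  0.0003 -0.5304]
 [-0.0032 -0.9654  0.2607 -0.0337]
 [-0.0005 -0.2607 -0.9654  0.4914]
 [ 0.      0.      0.      1.    ]] [ 0.4733  0.1238 -0.6541  1.7165  0.0774  1.3275 -0.1968] 3.8667
flashing [209.  38.] 0.69 [0.4472 0.5649 0.    ]
flashing [130. 154.] 0.63 [0.2605 0.4273 0.    ]
flashing [259. 149.] 0.6 [0.4782 0.3784 0.    ]
nose [155. 196.] 0.78 [0.2748 0.3457 0.    ]
nose [296. 150.] 0.75 [0.5399 0.36   0.    ]
nose [221.  65.] 0.72 [ 0.4543  0.5237 -0.    ]
rib [108. 132.] 0.79 [0.2573 0.4693 0.038 ]
rib [196.  19.] 0.77 [0.44   0.5832 0.038 ]
rib [243. 157.] 0.71 [0.4509 0.3773 0.038 ]
[[0.9657013056649917, -0.2596490053868358, 0.0018390863380596367, -0.3603059475901093], [-0.25108923424119434, -0.9320141858893364, 0.26134986846985375, 0.3988935345341857], [-0.066145178850031, -0.2528476839970383, -0.9652423861456939, 0.6081488666385294], [0.0, 0.0, 0.0, 1.0]] [[278.9442818510837, 0.0, 257.3073245600787], [0.0, 278.9442818510837, 191.93162142878785], [0.0, 0.0, 1.0]]
[ 0.0019  0.3385 -0.9197  1.555   0.2728  1.3839 -1.2046] 5.3667
```

View pics/w01.png

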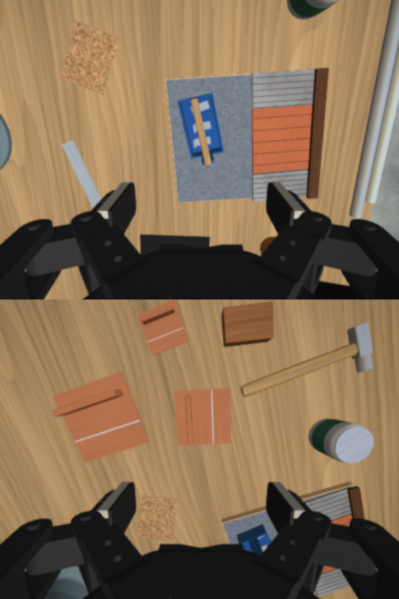

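```bash
cat > m.py <<'E'
from h import *
K=[[278.94428,0,257.30732],[0,278.94428,191.93162],[0,0,1]]
P0=dict(K=K,camera_from_world=[[1,-.0032,.0003,-.5304],[-.0032,-.9654,.2607,-.0337],[-.0005,-.2607,-.9654,.4914],[0,0,0,1]])
P1=dict(K=K,camera_from_world=[[0.9657013,-0.259649,0.0018391,-0.3603059],[-0.2510892,-0.9320142,0.2613499,0.3988935],[-0.0661452,-0.2528477,-0.9652424,0.6081489],[0,0,0,1]])
def blob(name,P,z,lo,hi,seed):
    im=cv2.imread('pics/'+name); hsv=cv2.cvtColor(im,cv2.COLOR_BGR2HSV)
    m=cv2.inRange(hsv,lo,hi); m=cv2.morphologyEx(m,cv2.MORPH_CLOSE,np.ones((5,5)))
    n,l,s,c=cv2.connectedComponentsWithStats(m); k=l[seed[1],seed[0]]
    if k==0: print(name,'no seed',hsv[seed[1],seed[0]]);return
    cs=cv2.findContours((l==k).astype(np.uint8),0,1)[0]; c=max(cs,key=cv2.contourArea)
    w=np.array([onz(None,p[0],z,P)[:2] for p in c]).astype(np.float32)
    r=cv2.minAreaRect(w*1000); print(name,z,hsv[seed[1],seed[0]],'rect mm',r, cv2.boxPoints(r).round(0).tolist())
blob('w0.png',P0,.118,(8,60,90),(25,255,255),(259,172))
blob('w0.png',P0,.018+.035,(100,120,40),(125,255,255),(240,170))
blob('w0.png',P0,.033,(0,140,80),(14,255,255),(350,180))
blob('w0.png',P0,.018,(95,10,60),(125,100,160),(290,170))
blob('w1.png',P1,.003,(0,95,80),(9,255,255),(255,160))
E
python3 m.py
```

```text
w0.png 0.118 [ 17 111 184] rect mm ((530.7903442382812, 25.02951431274414), (12.56536865234375, 116.55801391601562), 12.623889923095703) [[512.0, 81.0], [537.0, -33.0], [550.0, -30.0], [524.0, 83.0]]
w0.png 0.053000000000000005 [107 181 120] rect mm ((508.9689636230469, 19.958297729492188), (26.16999053955078, 119.62710571289062), 10.914909362792969) [[485.0, 76.0], [507.0, -41.0], [533.0, -36.0], [510.0, 81.0]]
w0.png 0.033 [  9 162 170] rect mm ((713.5497436523438, -6.58740234375), (145.70297241210938, 276.8730773925781), 3.3814635276794434) [[633.0, 127.0], [649.0, -149.0], [794.0, -140.0], [778.0, 136.0]]
w0.png 0.018 [107  38 136] rect mm ((561.8028564453125, -15.86541748046875), (185.1970977783203, 273.1844177246094), 3.4869816303253174) [[461.0, 115.0], [478.0, -158.0], [663.0, -147.0], [646.0, 126.0]]
w1.png no seed [ 11 147 181]
```

```bash
cat >> m.py <<'E'
print('--')
for lo in [(6,135,80)]:
  blob('w1.png',P1,.003,lo,(13,255,255),(255,160))
E
python3 m.py | sed -n '/--/,$p'
python3 - <<'E'
from h import *
q=down(np.pi/2+.22)
print(inverse_kinematics([.531,.025,.11],q),inverse_kinematics([.457,-.352,.095],q))
move_ptp([.531,.025,.20],q)
movel([.531,.025,.109],q,speed=.12)
move_gripper(0.0,effort=45)
print(read_finger_gap(),read_grasp_force(),read_eef_pos(),read_ft_force())
movel([.531,.025,.20],q,speed=.08)
print(read_finger_gap(),read_ft_force(),read_ft_torque(),read_time_s())
save('side','s1.png')
E
```

```text
--
w1.png 0.003 [ 11 147 181] rect mm ((479.506103515625, 374.62158203125), (118.50613403320312, 119.02999877929688), 77.67825317382812) [[409.0, 329.0], [525.0, 304.0], [550.0, 420.0], [434.0, 445.0]]
[ 0.5966  0.485  -0.8541  1.9603  0.4641  0.903  -0.277 ] [ 1.048   0.5003 -0.5627  1.8689  0.3417  0.8691  0.5369]
0.01143715718541603 44.79265809059143 [0.5309 0.0248 0.1092] [-1.1262 -0.567   1.7281]
0.011186928532793983 [-0.9344  0.0751 -3.0031] [-0.0148  0.0406  0.0169] 9.6583
```

View pics/s1.png

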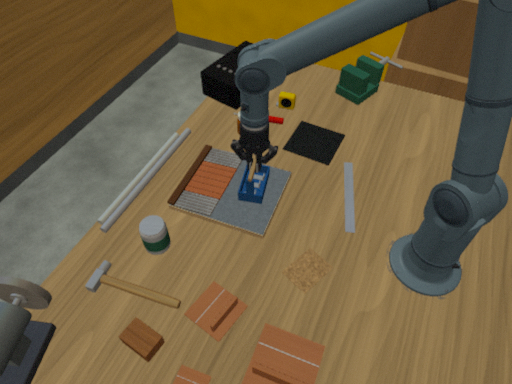

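```bash
python3 - <<'E'
from h import *
x,y=.457,-.352
movel([x,y,.19],speed=.15)
movel([x,y,.105],speed=.12)
z=.100
while z>.088:
    z-=.0015; movel([x,y,z],speed=.03); f=read_ft_force()[2]
    if f>-1: break
print(z,f,read_eef_pos(),read_time_s())
move_gripper(0.045)
print(read_finger_gap())
movel([x,y,.19],speed=.15)
pause(.1)
save('top','t2.png')
P=camera_params('wrist');save('wrist','w2.png')
for n,zz in [('tote',.003),('clip0',.01),('mat',.003)]:
    for r in tip_of('wrist',n): print(n,np.round(r['at']),round(r['confidence'],2),onz('wrist',r['at'],zz,P))
print(read_time_s(),read_ft_force())
E
```

```text
0.0925 6.682171222480899 [ 0.4573 -0.3522  0.0942] 14.6417
0.04495729927152067
tote [259. 178.] 0.64 [ 0.4576 -0.3523  0.003 ]
clip0 [254. 205.] 0.73 [ 0.4588 -0.3822  0.01  ]
clip0 [254. 180.] 0.55 [ 0.4526 -0.3545  0.01  ]
clip0 [264. 144.] 0.51 [ 0.4544 -0.3131  0.01  ]
16.2167 [-0.0395  0.103   0.2456]
```

View pics/w2.png

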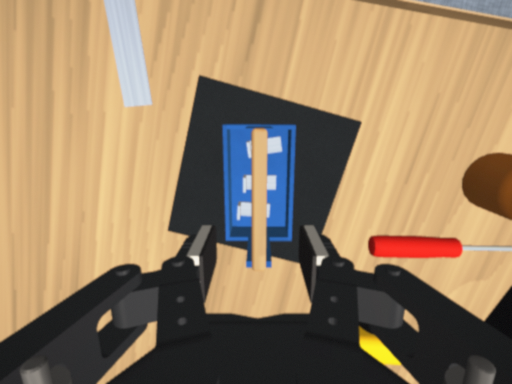

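```bash
cat > m2.py <<'E'
from h import *
import json
def felt(name,P,lo,hi,seed,z,show=True):
    im=cv2.imread('pics/'+name); hsv=cv2.cvtColor(im,cv2.COLOR_BGR2HSV)
    m=cv2.inRange(hsv,lo,hi); n,l,s,c=cv2.connectedComponentsWithStats(m); k=l[int(seed[1]),int(seed[0])]
    print('seed',hsv[int(seed[1]),int(seed[0])],k)
    if k==0: return
    c=max(cv2.findContours((l==k).astype(np.uint8),0,1)[0],key=cv2.contourArea)
    w=np.array([onz(None,p[0],z,P)[:2] for p in c],np.float32)*1000
    r=cv2.minAreaRect(w); print(r,cv2.boxPoints(r).round(1).tolist())
E
python3 - <<'E'
from m2 import *
move_ptp([.60,-.02,.28],down(np.pi/2+.06))
P={k:np.array(v).tolist() for k,v in camera_params('wrist').items()}; save('wrist','w3.png'); json.dump(P,open('P3.json','w'))
for n,z in [('lip',.018),('shingle_edge',.028),('roof',0)]:
    for r in tip_of('wrist',n)[:2]: print(n,np.round(r['at'],1),round(r['confidence'],2),onz('wrist',r['at'],z,P))
print(read_time_s())
felt('w3.png',P,(95,10,60),(125,100,160),proj('wrist',[.56,-.02,.018]),.018)
felt('w3.png',P,(0,150,80),(12,255,255),proj('wrist',[.67,-.01,.033]),.036)
E
```

```text
lip [285.7 159.5] 0.88 [ 0.6387 -0.0122  0.018 ]
shingle_edge [283.8 162.3] 0.57 [ 0.6353 -0.0147  0.028 ]
roof [277.9 156.4] 0.75 [ 0.629  -0.0109  0.    ]
17.8083
seed [107  34 149] 1
((555.4560546875, -16.428390502929688), (174.052978515625, 273.210693359375), 3.2714951038360596) [[460.79998779296875, 115.0], [476.3999938964844, -157.8000030517578], [650.0999755859375, -147.8000030517578], [634.5, 124.9000015258789]]
seed [  9 159 191] 7
((700.2784423828125, -7.013679504394531), (121.43620300292969, 135.49349975585938), 3.5463979244232178) [[635.5, 56.79999923706055], [643.9000244140625, -78.4000015258789], [765.0999755859375, -70.9000015258789], [756.7000122070312, 64.4000015258789]]
```

View pics/w3.png

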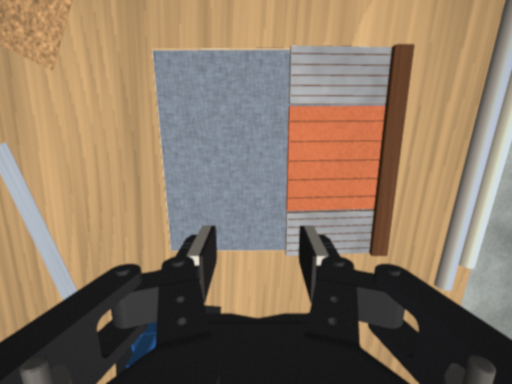

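```bash
python3 - <<'E'
from h import *
q=down(np.pi/2-.215); g=np.array([.4502,.3810])
move_ptp([*g,.13],q)
move_gripper(0.05)
P=camera_params('wrist');im=save('wrist','w4.png')
for n,z in [('rib',.038),('nose',0),('flashing',0)]:
    for r in tip_of('wrist',n)[:2]: print(n,np.round(r['at'],1),round(r['confidence'],2),onz('wrist',r['at'],z,P))
movel([*g,.028],q,speed=.1)
print(read_ft_force(),read_eef_pos())
move_gripper(0.0,effort=70)
print(read_finger_gap(),read_grasp_force(),read_eef_pos(),read_ft_force())
movel([*g,.10],q,speed=.08)
print(read_finger_gap(),read_ft_force(),read_ft_torque(),read_time_s())
q2=down(np.pi/2+.059); R=np.array([[np.cos(.059),-np.sin(.059)],[np.sin(.059),np.cos(.059)]])
t=np.array([.6398,-.011])+R@[-.125,0]
print(inverse_kinematics([*t,.1],q2))
movel([*t,.10],q2,speed=.15)
P=camera_params('wrist');im=save('wrist','w5.png')
for n,z in [('rib',.11),('nose',.072),('flashing',.072),('lip',.018)]:
    for r in tip_of('wrist',n)[:2]: print(n,np.round(r['at'],1),round(r['confidence'],2),onz('wrist',r['at'],z,P))
print(t,read_finger_gap(),read_eef_pos(),read_ft_force(),read_time_s())
E
```

```text
rib [253.2 201.2] 0.57 [0.4483 0.3805 0.038 ]
nose [351.7 189.1] 0.93 [0.5384 0.3609 0.    ]
nose [ 85.7 255.8] 0.75 [0.2686 0.3498 0.    ]
flashing [ 47.1 186. ] 0.96 [0.2602 0.4255 0.    ]
flashing [284.9 187.1] 0.8 [0.4774 0.3764 0.    ]
[0.0883 0.6646 0.0824] [0.4507 0.3817 0.0288]
0.008821596280511794 70.4497218132019 [0.4505 0.3814 0.0287] [-0.1007  0.0687  2.9832]
0.008976922210755134 [ 0.0012  0.0061 -2.9887] [-0.0658  0.0611 -0.0214] 22.55
[ 0.7834  0.5306 -0.9801  1.9994  0.562   0.9087 -0.437 ]
rib [256.5 270.2] 0.85 [ 0.5149 -0.0197  0.11  ]
nose [410.9 231.7] 0.86 [ 0.605  -0.0117  0.072 ]
flashing [307.3 230.7] 0.95 [ 0.5443 -0.0147  0.072 ]
lip [420.  204.9] 0.61 [ 0.641  -0.0103  0.018 ]
[ 0.515  -0.0184] 0.008918605761547125 [ 0.515  -0.0181  0.1   ] [ 0.6264 -0.2634 -1.9559] 25.65
```

View pics/w5.png

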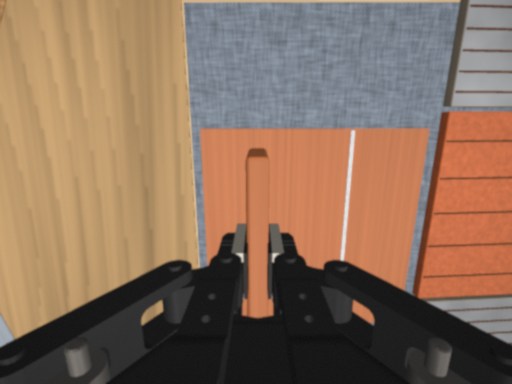

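```bash
python3 - <<'E'
from h import *
c,s=np.cos(.059),np.sin(.059); R=np.array([[c,-s],[s,c]]); L=np.array([.6398,-.011])
T=lambda x:L+R@[x,0.]
a=T(-.125)
movel([*a,.053],speed=.08); pause(.1); f0=read_ft_force()[2]
z=.0495
while z>.040:
    z-=.0005; movel([*a,z],speed=.03); f=read_ft_force()[2]
    if f>f0+2.5: break
print('contact',f0,z,f,read_eef_pos(),read_time_s())
zi=z+.0012
movel([*a,zi],speed=.02); print(read_ft_force())
for x in (-.10,-.09,-.08,-.07,-.06,-.050):
    movel([*T(x),zi],speed=.05); f=read_ft_force(); print(x,f,read_eef_pos())
    if abs(f[0])>6 or f[2]<f0-4: print('STOP');break
save('wrist','w6.png'); save('side','s6.png'); print(read_time_s())
E
```

```text
contact -1.5176423687911644 0.046 5.759330239016364 [ 0.5151 -0.0183  0.0466] 28.2667
[-0.0321  0.2617 -1.9715]
-0.1 [-0.5817  0.1432 -1.273 ] [ 0.54   -0.0168  0.047 ]
-0.09 [ 0.0496 -0.6007 -1.9257] [ 0.5504 -0.0163  0.0473]
-0.08 [-0.7741  0.4049 -2.9144] [ 0.5607 -0.0157  0.0472]
-0.07 [-0.8765  0.1357 -1.8534] [ 0.5707 -0.0151  0.0472]
-0.06 [ 0.2089  0.4876 -2.0493] [ 0.5806 -0.0145  0.0472]
-0.05 [ 0.3528 -0.2155 -2.0862] [ 0.5906 -0.0139  0.0472]
31.0167
```

View pics/w6.png

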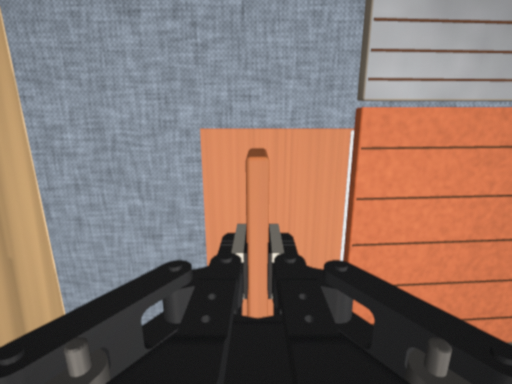

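The line meets the shingle's edge (pixel column ~350), and the flashing is square and centred. Next I press it down.

```bash
python3 - <<'E'
from h import *
p=read_eef_pos(); c,s=np.cos(.059),np.sin(.059)
a=np.array([.6398,-.011])+np.array([[c,-s],[s,c]])@[-.05,0.]
z=.0472
while z>.040:
    z-=.0004; movel([*a,z],speed=.02); pause(.1)
    f=np.mean([read_ft_force()[2] for _ in range(4)])
    print(round(z,4),round(f,2))
    if f>10: break
pause(.6); F=[]
for _ in range(5): F.append(read_ft_force()); pause(.1)
print(np.array(F),read_ft_torque(),read_eef_pos(),read_finger_gap(),read_time_s())
im=save('wrist','w7.png');b=save('side','s7.png')
cv2.imwrite('pics/c7.png',np.hstack([im[80:384,100:512],cv2.resize(b[90:270,150:350],None,fx=1.69,fy=1.69)])[:,:,::-1])
E
```

```text
0.0468 -1.52
0.0464 3.28
0.046 6.24
0.0456 8.84
0.0452 10.38
[[-5.3751 -1.1945  9.8935]
 [-4.2384 -0.9166 10.2201]
 [-5.3026 -2.7515  9.6889]
 [-4.6558 -1.6335  9.6593]
 [-5.4732 -2.005   9.9602]] [-0.1617  0.9795  0.0131] [ 0.5898 -0.014   0.0467] 0.008854880578261167 33.8667
```

View pics/c7.png

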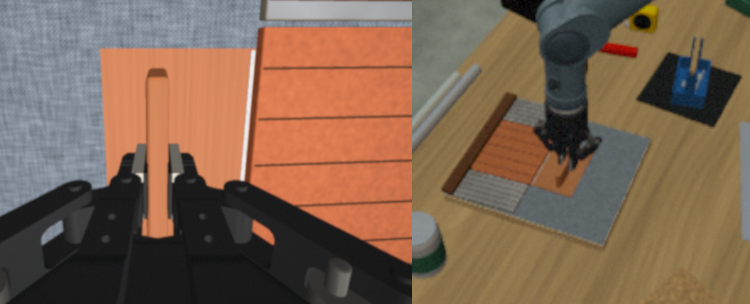

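```bash
python3 -c "
from bench import *
print(sign_off())"
```

```text
the job is handed in; nothing more can be done
None
```

The job is handed in, though `sign_off` returned no verdict: the tote stands released on the mat with its three clips in it, and the flashing is tucked square under the reddish shingle up to the pale line, still held and pressed on the deck with about 12 N.

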